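Load the lowering stand and let the ram down on a cracked release valve

TASK

Move every die-cast housing from the grey carrier onto the raised lift table of the blue stand, boss up. Then slide the thumb latch aside so that the yellow guard springs open and crack the red release valve a fraction of a turn anticlockwise, so that the loaded table sinks slowly (never faster than 5 cm a second) all the way to its bottom stop. Finally shut the valve fully and press the guard down until its latch holds it.

Things in the scene. Friction and masses are not known exactly. Their poses are not given: they have to be found in the camera images.
- lift: the lowering stand, fixed to the bench: a blue open-topped square well (outer 222 x 222 mm, rim 100 mm above the bench) with a grey console (176 mm wide, 92 mm deep, deck also 100 mm above the bench) on its front. Origin on the bench under the centre of the well; x points from the console to the back of the well, y to the stand's left, z up. The console spans x = -203 to -111 mm, y = -110 to +66 mm
- table_top (a point): centre of the upper face of the lift table in the well: a bare aluminium plate, 192 x 192 mm of flat inside a rim strip that stands 10 mm above the flat and is 4 mm thick; axes as the stand's. Raised, this face is 96 mm above the bench (4 mm below the well's rim)
- table (a joint): how far the lift table has sunk, m: 0 raised, 0.050 at its bottom stop. It rests on a hydraulic ram: with the valve shut it stays up under load, with the valve cracked it sinks under its own weight and the parts'. Once it has begun to sink, shutting the valve slows it but does not stop it for sure; it does not come up again
- valve (a joint): angle of the release valve, rad: 0 shut, grows anticlockwise seen from above, stop at 1.3; stays where left, takes 0.1 to 0.25 N m. The ram holds up to 0.25 and lets go between that and 0.5. The loaded table sinks at 10 to 20 mm/s with the valve at 0.45, 25 to 40 at 0.6, 40 to 50 at 0.8, faster than 50 from about 0.9
- valve_grip (a point): centre of the valve's red wing handle (a bar 56 mm long, 12 mm thick, 24 mm high, upright faces), 128 mm above the bench on the vertical valve axis, at x = -157, y = +18 mm of the stand; its top is 141 mm above the bench. Its x axis runs along the bar, which at 0 lies along the stand's x
- guard (a joint): angle of the yellow guard hood over the valve, rad: 0 shut, 1.9 open. A box 80 (stand x) by 84 (stand y) by 48 mm high, open below, hinged on its left lower edge; sprung open to the left, only the latch holds it shut (reads below 0.02). Shut, its top is 150 mm above the bench. To shut it push the top face over to the right, then press near its free right side, about 6 N, until it latches
- guard_hinge (a point): middle of the hood's hinge line, 102 mm above the bench, at x = -157, y = +70 mm of the stand; axes as the stand's
- guard_top (a point): point on the outside of the hood's top face, 65 mm from the hinge towards its free side and 48 mm above its underside (where to press it shut); turns with the hood: its own z points out of the top face, its y from the free side to the hinge
- latch (a joint): travel of the thumb latch, in m: 0 home (where its spring, 1 to 2.5 N, returns it), grows as it is slid to the stand's right (-y), stop at 0.012. The hood is let go at about 0.007, and latches by itself when pressed shut
- latch_tab (a point): on the black thumb tab of the latch (18 mm along the stand's x, 14 mm along its y, top 130 mm above the bench), 121 mm above the bench, at x = -157, y = -51 mm of the stand when home; axes as the stand's. Its near face is 24 mm to the right of the shut hood's lip; the tab can be pinched from above
- carrier: grey parts carrier, a fixed tray of 270 x 220 mm on the bench to the robot's right, beyond the tall tester (top 260 mm above the bench, between the carrier and the stand); its flat floor is 22 mm above the bench, its border 8 mm higher. Origin on the bench under its centre, x along the 270 mm side
- part_1_centre (a point): die-cast grey housing, 47 mm wide (its x) by 72 mm long (its y) by 36 mm high with a round boss on top and a short pipe stub at its -y end; to be gripped across the width low on the body, whose flat sides are 25 mm high. Origin at its centre, half-way up. Starts on the carrier, boss up; None at the start when this housing is absent. About 0.11 to 0.15 kg
- part_2_centre (a point): die-cast grey housing, 48 mm wide (its x) by 64 mm long (its y) by 39 mm high with a round boss on top and a short pipe stub at its -y end; to be gripped across the width low on the body, whose flat sides are 28 mm high. Origin at its centre, half-way up. Starts on the carrier, boss up; None at the start when this housing is absent. About 0.11 to 0.15 kg
- part_3_centre (a point): die-cast grey housing, 49 mm wide (its x) by 74 mm long (its y) by 34 mm high with a round boss on top and a short pipe stub at its -y end; to be gripped across the width low on the body, whose flat sides are 22 mm high. Origin at its centre, half-way up. Starts on the carrier, boss up; None at the start when this housing is absent. About 0.11 to 0.15 kg
- part_5_centre (a point): die-cast grey housing, 37 mm wide (its x) by 65 mm long (its y) by 36 mm high with a round boss on top and a short pipe stub at its -y end; to be gripped across the width low on the body, whose flat sides are 25 mm high. Origin at its centre, half-way up. Starts on the carrier, boss up; None at the start when this housing is absent. About 0.11 to 0.15 kg
- part_1: the same housing as part_1_centre; origin at the centre of its underside
- part_2: the same housing as part_2_centre; origin at the centre of its underside
- part_3: the same housing as part_3_centre; origin at the centre of its underside
- part_5: the same housing as part_5_centre; origin at the centre of its underside
Mind the look-alikes: they are no part of the job. What is shaped like the part_3 but pink is not meant.

How it is judged (in metres and radians):
On the way, in this order (a step that is already met when the one before it is completed fails the run):
1. every housing stands boss up on the raised lift table (x of part_1_centre in the frame of table_top between -0.09 and 0.09 m and y of part_1_centre in the frame of table_top between -0.09 and 0.09 m and z of part_1_centre in the frame of table_top between 0.012 and 0.024 m and angle between each of part_1_centre, part_2_centre, part_3_centre, part_5_centre's own z axis and vertical below 0.15 rad and x of part_2_centre in the frame of table_top between -0.09 and 0.09 m and y of part_2_centre in the frame of table_top between -0.09 and 0.09 m and z of part_2_centre in the frame of table_top between 0.0135 and 0.0255 m and x of part_3_centre in the frame of table_top between -0.09 and 0.09 m and y of part_3_centre in the frame of table_top between -0.09 and 0.09 m and z of part_3_centre in the frame of table_top between 0.011 and 0.023 m and x of part_5_centre in the frame of table_top between -0.09 and 0.09 m and y of part_5_centre in the frame of table_top between -0.09 and 0.09 m and z of part_5_centre in the frame of table_top between 0.012 and 0.024 m and linear speed of each of part_1, part_2, part_3, part_5 below 0.02 m/s and value of joint table below 0.006 m), for 0.2 s.
2. with the guard open, the valve is cracked while the loaded table is still up (value of joint guard above 1 rad and value of joint valve above 0.3 rad and value of joint table below 0.03 m), for 0.05 s.
3. the table is down at its stop with every housing upright on it (x of part_1_centre in the frame of table_top between -0.09 and 0.09 m and y of part_1_centre in the frame of table_top between -0.09 and 0.09 m and z of part_1_centre in the frame of table_top between 0.012 and 0.024 m and angle between each of part_1_centre, part_2_centre, part_3_centre, part_5_centre's own z axis and vertical below 0.15 rad and x of part_2_centre in the frame of table_top between -0.09 and 0.09 m and y of part_2_centre in the frame of table_top between -0.09 and 0.09 m and z of part_2_centre in the frame of table_top between 0.0135 and 0.0255 m and x of part_3_centre in the frame of table_top between -0.09 and 0.09 m and y of part_3_centre in the frame of table_top between -0.09 and 0.09 m and z of part_3_centre in the frame of table_top between 0.011 and 0.023 m and x of part_5_centre in the frame of table_top between -0.09 and 0.09 m and y of part_5_centre in the frame of table_top between -0.09 and 0.09 m and z of part_5_centre in the frame of table_top between 0.012 and 0.024 m and value of joint table above 0.046 m), for 0.2 s.
At the end, for the whole second after the job is handed in: every housing stands upright (within 0.15 rad) and at rest on the lift table, its centre within 90 mm of the table's middle along both sides; table sunk past 46 mm; valve within 0.1 rad of shut; guard within 0.05 rad of shut, held by its latch (all of step 3 and linear speed of each of part_1, part_2, part_3, part_5 below 0.02 m/s and value of joint valve below 0.1 rad and value of joint guard below 0.05 rad); the robot touches nothing.
It fails at once if with the valve open the table sinks faster than 5 cm/s (value of joint valve above 0.2 rad and velocity of joint table above 0.055 m/s).
Of part_1, part_2, part_3, part_5 only 3 to 4 are there at a start; the rules pass over those that are not, and their reading is None.
At some moment in a run one of part_1, part_2, part_3, part_5 may be knocked a few centimetres aside while the robot is not near it.
It also fails if it takes over 210 s, if anything falls off the work surface, if the arm or the gripper's body presses on something with over 40 N, if the wrist force passes 120 N, or if a joint passes its speed limit or range.

ROBOT

A 6-joint arm with a two-finger parallel gripper is mounted at the origin on a cart in front of the work surface, level with it; the furniture and walls round the work are solid. World frame = base frame: x ahead of the robot, y to its left, z up, the work surface at z = 0. Lengths are in mm, angles in rad, forces in N, time in s.
With the tool pointing down it reaches from about 400 to 925 mm from the base axis. Payload 12.5 kg.
Tool frame: the origin (TCP) lies at the very end of the fingers, on their centre line; the grasp point (between the pads) lies 19 mm behind it; z points along the fingers, x is the direction in which the jaws open and shut, and the axes are right-handed (so a half turn about z gives the same grasp; the last joint's range is limited). The gripper opens to 95 mm and grips with 3 to 60 N. Pads are 20 mm wide; open, the fingers measure 119 mm over their backs; the gripper's body (75 mm by 180 mm) begins 59 mm behind the grasp point.
Start: joints at [1.035, 0.491, 1.559, -0, 1.092, -0.106], TCP at [260.417, 568.181, 214.661] pointing down, gripper open.
Joint ranges: [-3.1, 3.1], [-0.84, 2.19], [0.05, 2.79], [-1.13, 4.28], [0.06, 2.93], [-2.69, 2.69]. Speed limits (rad/s): [2.22, 2.22, 2.79, 3.14, 3.14, 3.14].

INTERFACE

Orientations are given as [roll, pitch, yaw] about the fixed x, y, z axes, in that order (R = Rz(yaw) Ry(pitch) Rx(roll)).
In Python, from cell import state, viewer, ticket, look_for, regions_of gives the robot as it stands.
- The arm moves only by the shell command python3 -m inch 'ROWS'. ROWS is JSON, a list of rows, each a list of 7 numbers: the turn, a rotation vector about the world's x, y, z in degrees, then the shift along the world's x, y, z in mm, then the opening, from -1 (shut) to 1 (fully open). In form: [[rx, ry, rz, tx, ty, tz, hand], ...]. A call has 1 to 10 rows; each row shifts and turns the commanded pose from where the row before left it; what a row does not reach is not made up. A row lasts 1/10 s, in which the tool goes at most 50 mm and 8.59 degrees, less where a joint would pass 70% of its speed; a pose out of reach is approached as far as the arm can. A call with a gripper value outside its range is refused whole. The fingers move at their own pace and stop on an object; the grip force is fixed at half the most. Time passes only in rows, so rows that do not move let the fingers close. It gives the time, the measured TCP pose, the force and the opening at its end, in the units of the state.
- state(): the state, without advancing time (a new reading comes with each control period).
- viewer.read_camera(name): name is "side" or "top" or "wrist"; returns a dict with "color" (480x640x3 uint8, red, green, blue), "depth" (480x640 float32, mm along the optical axis (not along the pixel's ray), 0 where there is no reading), "fx", "fy", "cx", "cy" (pixels), "position" and "orientation" of the camera in the world. Camera axes: x right, y down, z forward; pixel columns grow to the right and rows downward; lengths in mm; the calibration is good to about 2 mm. A picture is of the moment at which its call begins.
- ticket.job_done(): hands the job in, once; it reports no verdict.
Trained networks look in the newest picture that a camera, given by its name, has taken for a name from the list of things; names that differ only in an ending like _2 or _b are one class to them, and where a whole thing is asked for, a point or a joint stands for the part that bears it (a point fixed in the world has none). Each returns a list of dicts, best first, with "score" (0 to 1); they miss things now and then, are a little off and sometimes report something else, mostly with a low value. They report only what shows in the picture. A call takes as long as a camera call. They do not tell look-alikes from the thing itself.
- look_for(name, camera): "box" ([left, top, right, bottom] as shares, 0 to 1, of the picture: columns of its width, rows of its height, round what is visible of it).
- regions_of(name, camera): "pixels" (480x640 bool, what is visible of it) and "box" ([left, top, right, bottom] as shares, 0 to 1, of the picture: columns of its width, rows of its height, round what is visible of it).
The state is a dict: "t": time; "joints": joint angles; "qvel": joint speeds; "tau": joint torques, N m; "eef_pos": TCP position; "tcp_rot": TCP orientation; "ft_force": force on the tool from outside, world axes, zero at the start; "moment": the same for the moment, N m; "opening": opening from 0.0 (shut) to 1.0 (fully open).
Only numpy, scipy, OpenCV 4.12 (cv2) and the standard library are available. Lean on these libraries where they do the work, as an engineer would, in place of code of your own. Each camera call takes 0.05 s, during which the arm holds its last target. There are 200 camera calls.

## Working session

There is one attempt and no reset: what is moved stays moved. The work goes in short steps, Python scripts to look and compute and a shell command to move; the robot and the scene stay as the last step left them, time stands still between calls to the robot, and variables do not carry over. Pictures are saved under pics/ and viewed, on a budget of 14 in all, crops included, one or two more only if the job needs it, and the job is handed in when it is done.

```bash
ls; mkdir -p pics; cat > h.py <<'E'
import numpy as np, cv2
from cell import state, viewer, ticket, look_for, regions_of
from scipy.spatial.transform import Rotation as R
def cam(n):
    return viewer.read_camera(n)
def save(c,f): cv2.imwrite('pics/'+f,cv2.cvtColor(c['color'],cv2.COLOR_RGB2BGR))
def rot(o):
    o=np.array(o,float)
    return o if o.shape==(3,3) else (R.from_euler('xyz',o).as_matrix() if o.size==3 else R.from_quat(o).as_matrix())
def cloud(c):
    v,u=np.mgrid[0:480,0:640]; d=c['depth'].astype(float)
    P=np.stack([(u-c['cx'])/c['fx']*d,(v-c['cy'])/c['fy']*d,d],-1)
    W=P@rot(c['orientation']).T+np.array(c['position']); W[d<=0]=np.nan
    return W
E
python3 - <<'E'
from h import *
print(state())
ims=[]
for n in ['top','side','wrist']:
    c=cam(n); save(c,n+'0.png'); print(n,c['position'],c['orientation'],c['fx'],c['cx'])
    np.savez('pics/'+n+'0.npz',W=cloud(c),color=c['color'])
    for nm in ['part_1','lift','carrier','valve','latch']:
        print(nm,[(round(r['score'],2),np.round(np.array(r['box'])*[640,480,640,480]).tolist()) for r in look_for(nm,n)][:6])
E
```

```text
pics
{'t': 0.0, 'joints': array([ 1.03540046e+00,  4.91527009e-01,  1.55942691e+00,  2.21297243e-05,
        1.09173043e+00, -1.05602637e-01]), 'qvel': array([ 8.07184373e-04, -3.47762850e-05, -3.54044623e-04, -7.49280213e-04,
       -8.64511670e-04,  4.01640660e-05]), 'tau': array([-8.34674938e-04, -6.12654376e+01, -2.58170432e+01,  6.91474811e-02,
        4.82810126e-02, -6.56812222e-05]), 'eef_pos': array([260.27906417, 567.95997997, 214.08974279]), 'tcp_rot': array([-3.14145806e+00,  1.08354076e-03,  1.14099296e+00]), 'ft_force': array([ 0.8538678 , -0.8457827 , -0.15297284]), 'moment': array([-0.02185346,  0.03623247,  0.00480737]), 'opening': 1.0012253383749727}
top [ 413.14541323  -19.02605452 1334.79483516] [-2.99824957  0.00518002 -1.56190026] 439.9442096046457 319.26763383605004
part_1 [(0.88, [292.0, 173.0, 315.0, 194.0]), (0.84, [433.0, 251.0, 458.0, 267.0]), (0.83, [436.0, 294.0, 459.0, 313.0]), (0.61, [406.0, 292.0, 428.0, 310.0]), (0.58, [403.0, 246.0, 427.0, 267.0])]
lift [(0.6, [179.0, 214.0, 259.0, 290.0])]
carrier [(0.78, [394.0, 236.0, 472.0, 328.0])]
valve []
latch [(0.48, [219.0, 302.0, 229.0, 307.0])]
side [ 302.61974937 -818.08861898  714.75266877] [-2.20112467 -0.02448887 -0.34291732] 455.6268882441447 315.6189489739356
part_1 [(0.93, [337.0, 369.0, 374.0, 414.0]), (0.81, [363.0, 229.0, 386.0, 250.0]), (0.73, [259.0, 355.0, 290.0, 389.0]), (0.71, [324.0, 334.0, 355.0, 364.0]), (0.64, [265.0, 389.0, 295.0, 432.0])]
lift [(0.6, [188.0, 160.0, 298.0, 190.0]), (0.3, [230.0, 321.0, 409.0, 463.0])]
carrier [(0.64, [227.0, 322.0, 411.0, 464.0])]
valve [(0.2, [338.0, 371.0, 376.0, 412.0])]
latch [(0.63, [264.0, 385.0, 292.0, 428.0])]
wrist [200.92042045 595.21789822 385.44784319] [2.90534670e+00 2.24946175e-04 1.14064649e+00] 358.50711393023187 319.55961750032543
part_1 []
lift []
carrier []
valve []
latch []
```

View pics/top0.png

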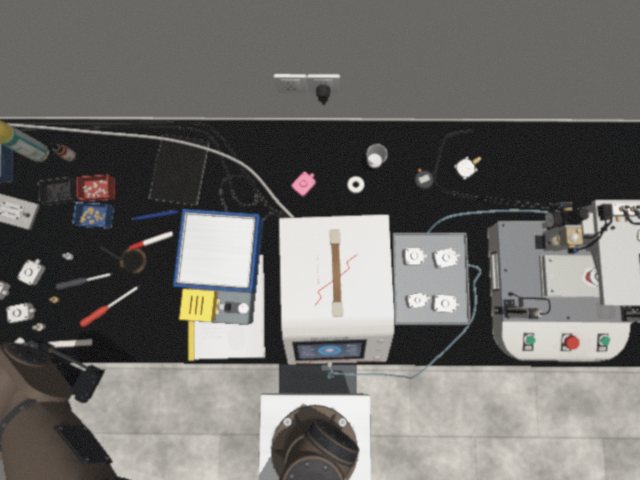

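View pics/side0.png

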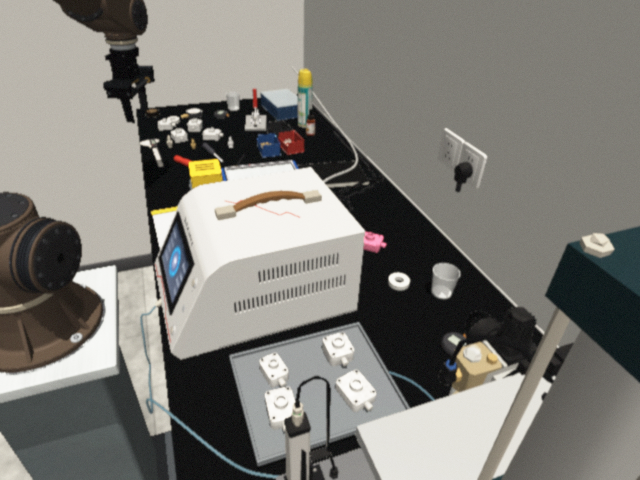

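The top view shows the stand at about (218,250) with its yellow guard at (197,305) and latch at about (232,307). Four housings sit on the carrier at (415,256), (446,258), (417,300) and (446,303), and the tester is in between. The pink part at (303,183) is a look-alike.

```bash
python3 - <<'E'
from h import *
d=np.load('pics/top0.npz'); W=d['W']; C=d['color'].astype(int)
def rep(m,name,mn=40):
    n,l=cv2.connectedComponents(m.astype(np.uint8))
    for i in range(1,n):
        k=l==i
        if k.sum()<mn: continue
        p=W[k]; r=cv2.minAreaRect(p[:,:2].astype(np.float32))
        print(name,k.sum(),'c',np.round(r[0],1),'sz',np.round(r[1],1),'ang',round(r[2],1),'z',np.round(np.percentile(p[:,2],[5,50,95]),1),'mean',p[:,:2].mean(0).round(1))
roi=np.zeros((480,640),bool); roi[230:332,388:476]=1
rep(roi&(W[...,2]>38)&(W[...,2]<90),'part')
rep(roi&(W[...,2]>15)&(W[...,2]<90),'carrier')
roi[:]=0; roi[195:335,160:275]=1
blue=roi&(C[...,2]>C[...,0]+40)&(W[...,2]>80)
rep(blue,'blue'); rep(roi&(C[...,0]>C[...,2]+70)&(C[...,1]>C[...,2]+60),'yellow')
rep(roi&(W[...,2]>80)&(W[...,2]<115),'lift')
rep(roi&(C.min(-1)>170)&(W[...,2]>80),'plate')
rep((W[...,2]>240)&(W[...,2]<275),'tester',1000)
E
```

```text
part 299 c [ 554.2 -295.3] sz [46.2 63.3] ang 2.5 z [42.1 51.  61.2] mean [ 554.1 -289.3]
part 354 c [ 552.2 -389.1] sz [49.2 73.3] ang 13.3 z [40.9 45.1 54.7] mean [ 550.9 -383.5]
part 249 c [ 427.4 -300.9] sz [36.9 63.3] ang 11.6 z [41.7 47.7 57. ] mean [ 426.6 -297. ]
part 352 c [ 417.2 -380.2] sz [45.9 70.4] ang 0.4 z [42.  48.4 57.3] mean [ 417.3 -375.5]
carrier 6791 c [ 491.1 -341.9] sz [269.2 221.6] ang 0.2 z [18.5 23.7 50.8] mean [ 489.9 -341.6]
blue 874 c [562. 280.] sz [223.6 224.1] ang 86.2 z [ 89.8  99.1 103.3] mean [558. 266.]
yellow 1108 c [382.7 339.4] sz [135.7 130.5] ang 87.3 z [nan nan nan] mean [nan nan]
lift 64 c [693.8 140.1] sz [71.   8.7] ang 39.9 z [ 98.1 105.4 110.3] mean [693.9 140.2]
lift 7210 c [515.8 283. ] sz [223.6 316.5] ang 86.3 z [ 91.8  97.  105.7] mean [535.  271.2]
plate 4772 c [561. 280.] sz [198.9 197.1] ang 86.5 z [ 91.8  96.  102.2] mean [559.8 281.1]
plate 92 c [398. 198.] sz [27.3 28.1] ang 49.1 z [101.7 106.9 110.6] mean [398.3 197.5]
tester 4562 c [995.5  -5.1] sz [  17.4 1691.6] ang 0.1 z [241.8 258.5 273.6] mean [999.2  -8.1]
tester 1260 c [ 68.3 -18.9] sz [161.9 101.2] ang 84.9 z [242.3 257.8 270. ] mean [ 75.4 -36.1]
```

```bash
python3 - <<'E'
from h import *
W=np.load('pics/top0.npz')['W']
m=(W[...,2]>150)&(W[...,2]<400)&(W[...,0]>200)&(W[...,0]<700)&(abs(W[...,1]+60)<220)
p=W[m]; print(p.min(0),p.max(0),np.percentile(p,[2,98],axis=0))
E
python3 -m inch '[[0,0,-7.3,33,-31,15,1],[0,0,-7.3,33,-31,15,1],[0,0,-7.3,33,-31,15,1],[0,0,-7.3,33,-31,15,1],[0,0,-7.3,33,-31,15,1],[0,0,-7.3,33,-31,15,1],[0,0,-7.3,33,-31,15,1],[0,0,-7.3,33,-31,15,1],[0,0,-7,0,-30,15,1]]'
```

```text
[ 296.30335058 -200.59226732  150.14853595] [698.16670365 116.90637402 264.6375432 ] [[ 311.79574337 -189.08889428  168.19564383]
 [ 629.87602149   79.58342468  252.78374161]]
t: 1.8
eef_pos: [527.2, 288.2, 349.3]
tcp_rot: [3.141, 0.0, -0.008]
ft_force: [-0.1, 0.3, -0.9]
opening: 0.997
```

```bash
python3 -m inch '[[0,0,0,-3,-48,0,1],[0,0,0,-3,-48,0,1],[0,0,0,-3,-48,0,1],[0,0,0,-3,-48,0,1],[0,0,0,-3,-48,0,1],[0,0,0,-3,-48,0,1],[0,0,0,-3,-48,0,1],[0,0,0,-3,-48,0,1],[0,0,0,-3,-48,0,1],[0,0,0,-3,-48,0,1]]'
python3 -m inch '[[0,0,0,-2,-48,0,1],[0,0,0,-2,-48,0,1],[0,0,0,-2,-40,0,1],[0,0,0,0,0,0,1]]'
cat >> h.py <<'E'
def parts(W,zlo=38,zhi=90,floor=22):
    m=(W[...,2]>zlo)&(W[...,2]<zhi)&(abs(W[...,0]-490)<132)&(abs(W[...,1]+342)<108)
    n,l=cv2.connectedComponents(m.astype(np.uint8)); out=[]
    for i in range(1,n):
        k=l==i
        if k.sum()<300: continue
        p=W[k]; r=cv2.minAreaRect(p[:,:2].astype(np.float32)); w,h=r[1]; a=r[2]
        if w>h: w,h=h,w; a-=90
        print('part',k.sum(),'c',np.round(r[0],1),'WxL',round(w,1),round(h,1),'wang',round(a,1),'z',np.round(np.percentile(p[:,2],[5,50,98]),1),'mean',p[:,:2].mean(0).round(1))
E
python3 - <<'E'
from h import *
c=cam('wrist'); save(c,'w1.png'); W=cloud(c); print(state()['eef_pos'],c['position']); parts(W)
E
```

```text
t: 2.8
eef_pos: [493.9, -191.8, 349.9]
tcp_rot: [3.141, -0.001, -0.001]
ft_force: [0.3, 0.2, 0.7]
opening: 1.001
t: 3.2
eef_pos: [487.7, -330.0, 348.7]
tcp_rot: [3.141, 0.001, -0.004]
ft_force: [0.8, 0.5, 0.5]
opening: 0.999
[ 487.86958603 -327.70757079  348.8950322 ] [ 487.92016717 -264.8172789   519.48199715]
part 1571 c [ 553.8 -295.1] WxL 47.0 63.4 wang 2.3 z [42.5 51.2 62.6] mean [ 553.1 -290.1]
part 1234 c [ 427.2 -301.6] WxL 37.4 64.7 wang 11.8 z [41.3 48.2 59.2] mean [ 427.  -296.9]
part 1558 c [ 416.5 -381.4] WxL 46.4 72.8 wang -3.6 z [43.  48.5 59.8] mean [ 417.6 -374.7]
part 1611 c [ 551.4 -389.1] WxL 49.2 73.5 wang 12.8 z [43.2 45.6 56.7] mean [ 549.8 -382.7]
```

View pics/w1.png

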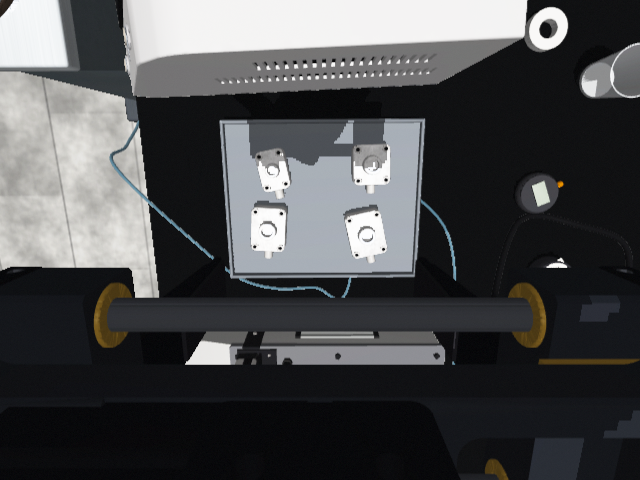

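```bash
python3 -m inch '[[0,0,1.8,9,-8,-40,1],[0,0,1.8,9,-8,-40,1],[0,0,1.8,9,-8,-40,1],[0,0,1.8,9,-8,-40,1],[0,0,1.8,9,-8,-40,1],[0,0,1.8,9,-8,-40,1],[0,0,2,8,-8,-40,1],[0,0,0,0,0,-15,1],[0,0,0,0,0,0,1]]'
python3 -m inch '[[0,0,0,0,0,-10,1],[0,0,0,0,0,-10,1],[0,0,0,0,0,-8,1],[0,0,0,0,0,0,1],[0,0,0,0,0,0,-1],[0,0,0,0,0,0,-1],[0,0,0,0,0,0,-1],[0,0,0,0,0,0,-1],[0,0,0,0,0,0,-1],[0,0,0,0,0,0,-1]]'
```

```text
t: 4.15
eef_pos: [549.8, -380.2, 53.1]
tcp_rot: [-3.138, 0.002, 0.223]
ft_force: [-0.8, 0.6, 1.3]
opening: 1.001
t: 5.15
eef_pos: [550.4, -381.9, 26.7]
tcp_rot: [3.142, -0.0, 0.223]
ft_force: [0.0, -0.1, 0.3]
opening: 0.552
```

```bash
python3 -m inch '[[0,0,0,0,0,0,-1],[0,0,0,0,0,0,-1],[0,0,0,0,0,20,-1],[0,0,0,0,0,45,-1],[0,0,0,0,0,45,-1],[0,0,0,0,0,45,-1],[0,0,0,0,0,45,-1],[0,0,0,0,0,45,-1],[0,0,0,0,10,45,-1],[0,0,0,0,25,20,-1]]'
python3 -m inch '[[0,0,-1.7,6,48,0,-1],[0,0,-1.7,6,48,0,-1],[0,0,-1.7,6,48,0,-1],[0,0,-1.7,6,48,0,-1],[0,0,-1.7,6,48,0,-1],[0,0,-1.7,6,48,0,-1],[0,0,-1.7,6,48,0,-1],[0,0,-1.7,6,48,0,-1],[0,0,-1.7,6,48,0,-1],[0,0,-1.5,6,48,0,-1]]'
```

```text
t: 6.15
eef_pos: [550.6, -348.0, 340.7]
tcp_rot: [3.137, -0.003, 0.221]
ft_force: [-0.3, 0.3, -1.7]
opening: 0.517
t: 7.15
eef_pos: [610.2, 135.2, 336.6]
tcp_rot: [3.141, 0.0, -0.071]
ft_force: [0.6, -0.6, -1.6]
opening: 0.514
```

```bash
python3 -m inch '[[0,0,0,0,46,0,-1],[0,0,0,0,46,0,-1],[0,0,0,0,46,-10,-1],[0,0,0,0,42,-25,-1],[0,0,0,0,0,-45,-1],[0,0,0,0,0,-45,-1],[0,0,0,0,0,-45,-1],[0,0,0,0,0,-35,-1],[0,0,0,0,0,-15,-1],[0,0,0,0,0,0,-1]]'
python3 - <<'E'
from h import *
c=cam('top'); save(c,'t2.png'); print(state()['eef_pos'],state()['tcp_rot'])
W=cloud(c);C=c['color'].astype(int)
roi=np.zeros((480,640),bool); roi[195:335,160:275]=1
E
```

```text
t: 8.15
eef_pos: [609.8, 312.9, 114.9]
tcp_rot: [3.14, 0.003, -0.07]
ft_force: [-0.4, -0.1, -1.8]
opening: 0.517
[610.66210578 313.23933161 116.96365767] [ 3.14145406e+00  1.70302439e-04 -7.03300581e-02]
```

```bash
python3 -m inch '[[0,0,0,0,8,-5,-1],[0,0,0,0,0,-5,-1],[0,0,0,0,0,-3,-1],[0,0,0,0,0,-2,-1],[0,0,0,0,0,0,-1]]'
```

```text
t: 8.7
eef_pos: [610.4, 321.1, 101.6]
tcp_rot: [3.142, 0.0, -0.07]
ft_force: [-0.3, -0.8, -1.1]
opening: 0.518
```

```bash
python3 -m inch '[[0,0,0,0,0,-1,-1],[0,0,0,0,0,0,0.24],[0,0,0,0,0,0,0.24],[0,0,0,0,0,0,0.24],[0,0,0,0,0,20,0.24],[0,0,0,0,0,40,0.24],[0,0,0,0,0,45,1],[0,0,0,0,0,45,1],[0,0,0,0,-20,45,1],[0,0,0,-5,-40,20,1]]'
python3 - <<'E'
from h import *
c=cam('wrist'); save(c,'w2.png'); print(state()['eef_pos'])
W=cloud(c); C=c['color'].astype(int)
m=(W[...,2]>112)&(W[...,2]<150)&(abs(W[...,0]-561)<90)&(abs(W[...,1]-280)<90)
p=W[m]; r=cv2.minAreaRect(p[:,:2].astype(np.float32)); print(r,p[:,:2].mean(0))
b=(C[...,2]>C[...,0]+40)&(W[...,2]>85)&(W[...,2]<110)
print(cv2.minAreaRect(W[b][:,:2].astype(np.float32)))
E
```

```text
t: 9.7
eef_pos: [606.0, 262.4, 320.0]
tcp_rot: [-3.139, -0.005, -0.068]
ft_force: [1.1, -0.6, 0.6]
opening: 0.899
[605.94404878 256.57958458 322.27274572]
((609.7943115234375, 313.5823974609375), (72.9603500366211, 49.35293960571289), 85.8132553100586) [610.11625324 319.28713464]
((561.7870483398438, 281.3746643066406), (221.17222595214844, 223.17164611816406), 86.00373077392578)
```

View pics/w2.png

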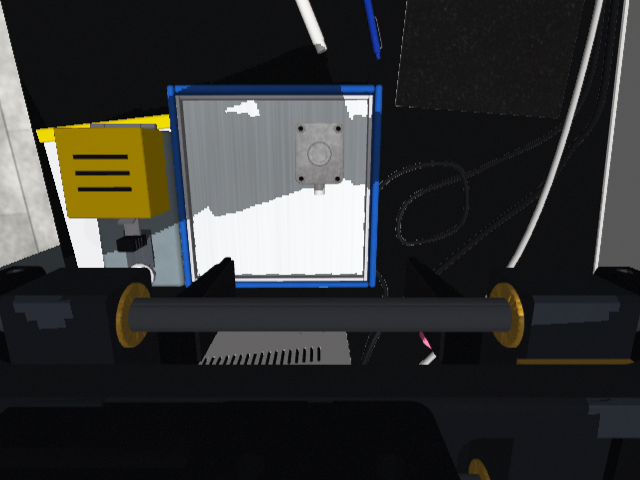

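```bash
python3 -m inch '[[0,0,0.6,-5,-48,0,1],[0,0,0.6,-5,-48,0,1],[0,0,0.6,-5,-48,0,1],[0,0,0.6,-5,-48,0,1],[0,0,0.6,-5,-48,0,1],[0,0,0.6,-5,-48,0,1],[0,0,0.6,-5,-48,0,1],[0,0,0.6,-5,-48,0,1],[0,0,0.6,-5,-48,0,1],[0,0,0.6,-5,-48,0,1]]'
python3 -m inch '[[0,0,0.3,-2,-48,0,1],[0,0,0,0,-19,0,1],[0,0,0,0,0,0,1]]'
python3 - <<'E'
from h import *
c=cam('wrist'); print(state()['eef_pos'],state()['tcp_rot']); parts(cloud(c))
E
```

```text
t: 10.75
eef_pos: [554.8, -220.7, 315.9]
tcp_rot: [3.141, -0.0, 0.035]
ft_force: [0.0, 0.4, 0.3]
opening: 1.0
t: 11.05
eef_pos: [553.0, -288.0, 315.1]
tcp_rot: [-3.141, 0.0, 0.037]
ft_force: [0.6, -0.0, -0.4]
opening: 0.999
[ 553.19341036 -286.30136603  315.25843974] [-3.14100746e+00  3.27574723e-04  3.78579966e-02]
part 1390 c [ 427.3 -301.4] WxL 37.6 64.7 wang 11.5 z [40.9 48.2 59.3] mean [ 427.8 -296.2]
part 1671 c [ 554.8 -294.6] WxL 47.0 63.0 wang 1.7 z [48.  51.3 62.5] mean [ 554.4 -289.1]
part 1023 c [ 417.3 -374.4] WxL 46.4 59.5 wang -3.6 z [42.  48.3 59.2] mean [ 419.6 -362.7]
```

```bash
python3 -m inch '[[0,0,0,0,-3,-40,1],[0,0,0,1,0,-45,1],[0,0,0,0,0,-45,1],[0,0,0,0,0,-45,1],[0,0,0,0,0,-45,1],[0,0,0,0,0,-35,1],[0,0,0,0,0,-15,1],[0,0,0,0,0,-10,1],[0,0,0,0,0,-8,1],[0,0,0,0,0,0,1]]'
python3 -m inch '[[0,0,0,0,0,0,-1],[0,0,0,0,0,0,-1],[0,0,0,0,0,0,-1],[0,0,0,0,0,0,-1],[0,0,0,0,0,0,-1],[0,0,0,0,0,0,-1],[0,0,0,0,0,0,-1],[0,0,0,0,0,0,-1],[0,0,0,0,0,0,-1]]'
```

```text
t: 12.1
eef_pos: [554.8, -288.6, 28.1]
tcp_rot: [3.141, -0.001, 0.04]
ft_force: [-0.1, 0.4, 0.0]
opening: 1.0
t: 13.0
eef_pos: [554.4, -288.8, 27.7]
tcp_rot: [3.142, -0.0, 0.04]
ft_force: [0.8, -1.1, 0.2]
opening: 0.501
```

```bash
python3 -m inch '[[0,0,0,0,0,20,-1],[0,0,0,0,0,45,-1],[0,0,0,0,0,48,-1],[0,0,0,0,0,48,-1],[0,0,0,0,0,48,-1],[0,0,0,0,0,48,-1],[0,0,0,0,0,48,-1],[0,0,0,0,14,8,-1],[0,0,-1,4,40,0,-1],[0,0,-1,5,48,0,-1]]'
python3 -m inch '[[0,0,-1,5,48,0,-1],[0,0,-1,5,48,0,-1],[0,0,-1,5,48,0,-1],[0,0,-1,5,48,0,-1],[0,0,-0.4,5,48,0,-1],[0,0,0,5,48,0,-1],[0,0,0,5,48,0,-1],[0,0,0,5,48,0,-1],[0,0,0,6,38,-20,-1],[0,0,0,0,0,-45,-1]]'
python3 -m inch '[[0,0,0,0,0,-45,-1],[0,0,0,0,0,-45,-1],[0,0,0,0,0,-40,-1],[0,0,0,0,0,-22,-1],[0,0,0,0,0,-5,-1],[0,0,0,0,0,0,-1]]'
```

```text
t: 14.0
eef_pos: [562.9, -186.3, 339.9]
tcp_rot: [-3.141, 0.001, 0.002]
ft_force: [0.2, 0.1, -1.3]
opening: 0.498
t: 15.0
eef_pos: [609.9, 240.1, 276.4]
tcp_rot: [-3.139, -0.005, -0.068]
ft_force: [0.6, -0.7, -2.5]
opening: 0.499
t: 15.6
eef_pos: [609.0, 235.2, 118.0]
tcp_rot: [3.141, 0.002, -0.072]
ft_force: [0.0, 0.0, -1.0]
opening: 0.501
```

```bash
python3 -m inch '[[0,0,0,-4,0,-6,-1],[0,0,0,0,0,-5,-1],[0,0,0,0,0,-3,-1],[0,0,0,0,0,-2,-1],[0,0,0,0,0,0,-1]]'
python3 -m inch '[[0,0,0,0,0,-1,-1],[0,0,0,0,0,0,0.24],[0,0,0,0,0,0,0.24],[0,0,0,0,0,0,0.24],[0,0,0,0,0,20,0.24],[0,0,0,0,0,40,0.24],[0,0,0,0,0,48,1],[0,0,0,0,0,48,1],[0,0,0,-5,-20,44,1],[0,0,0,-15,-40,15,1]]'
```

```text
t: 16.1
eef_pos: [605.5, 235.2, 102.6]
tcp_rot: [-3.142, -0.0, -0.072]
ft_force: [-0.4, -0.3, -0.4]
opening: 0.5
t: 17.1
eef_pos: [586.5, 176.2, 321.1]
tcp_rot: [-3.14, -0.007, -0.07]
ft_force: [0.6, 0.3, 0.4]
opening: 0.901
```

```bash
python3 -m inch '[[0,0,1.5,-15,-46,0,1],[0,0,1.5,-15,-46,0,1],[0,0,1.5,-15,-46,0,1],[0,0,1.5,-15,-46,0,1],[0,0,1.5,-15,-46,0,1],[0,0,1.5,-15,-46,0,1],[0,0,1.5,-15,-46,0,1],[0,0,1.5,-15,-46,0,1],[0,0,1.5,-15,-46,0,1],[0,0,1.5,-15,-46,0,1]]'
python3 -m inch '[[0,0,0.7,-8,-10,0,1],[0,0,0,0,0,0,1]]'
python3 - <<'E'
from h import *
c=cam('wrist'); print(state()['eef_pos'],state()['tcp_rot']); parts(cloud(c))
E
```

```text
t: 18.1
eef_pos: [434.4, -286.6, 317.1]
tcp_rot: [3.141, -0.001, 0.191]
ft_force: [0.4, -0.1, 0.1]
opening: 1.003
t: 18.3
eef_pos: [426.4, -296.4, 316.6]
tcp_rot: [-3.142, 0.0, 0.199]
ft_force: [0.3, 1.0, -0.6]
opening: 0.994
[ 426.99355882 -295.25141629  316.67911576] [-3.14145476e+00 -1.48525496e-04  1.99781773e-01]
part 1322 c [ 427.  -301.5] WxL 36.2 64.8 wang 12.0 z [45.6 48.2 59.2] mean [ 426.1 -296.6]
part 1694 c [ 416.5 -381.1] WxL 46.6 72.3 wang -3.9 z [43.  48.5 59.8] mean [ 416.8 -374.2]
```

```bash
python3 -m inch '[[0,0,0,0,0,-40,1],[0,0,0,0,0,-45,1],[0,0,0,0,0,-45,1],[0,0,0,0,0,-45,1],[0,0,0,0,0,-45,1],[0,0,0,0,0,-35,1],[0,0,0,0,0,-17,1],[0,0,0,0,0,-10,1],[0,0,0,0,0,-8,1],[0,0,0,0,0,0,1]]'
python3 -m inch '[[0,0,0,0,0,0,-1],[0,0,0,0,0,0,-1],[0,0,0,0,0,0,-1],[0,0,0,0,0,0,-1],[0,0,0,0,0,0,-1],[0,0,0,0,0,0,-1],[0,0,0,0,0,0,-1],[0,0,0,0,0,0,-1],[0,0,0,0,0,0,-1],[0,0,0,0,0,0,-1]]'
```

```text
t: 19.35
eef_pos: [427.8, -294.4, 26.6]
tcp_rot: [-3.142, -0.0, 0.203]
ft_force: [-0.8, 0.6, -0.8]
opening: 1.003
t: 20.35
eef_pos: [427.3, -294.8, 26.6]
tcp_rot: [-3.142, 0.0, 0.202]
ft_force: [-0.6, 0.1, 0.7]
opening: 0.391
```

```bash
python3 -m inch '[[0,0,0,0,0,20,-1],[0,0,0,0,0,45,-1],[0,0,0,0,0,48,-1],[0,0,0,0,0,48,-1],[0,0,0,0,0,48,-1],[0,0,0,0,0,48,-1],[0,0,0,0,0,48,-1],[0,0,0,5,14,9,-1],[0,0,-1.5,8,40,0,-1],[0,0,-1.5,8,48,0,-1]]'
python3 -m inch '[[0,0,-1.5,8,48,0,-1],[0,0,-1.5,8,48,0,-1],[0,0,-1.5,8,48,0,-1],[0,0,-1.5,8,48,0,-1],[0,0,-1.5,8,48,0,-1],[0,0,-1.5,8,48,0,-1],[0,0,-1.5,8,48,0,-1],[0,0,-1.5,8,48,0,-1],[0,0,-1.6,0,46,-15,-1],[0,0,0,0,0,-45,-1]]'
python3 -m inch '[[0,0,0,0,0,-45,-1],[0,0,0,0,0,-45,-1],[0,0,0,0,0,-40,-1],[0,0,0,0,0,-28,-1],[0,0,0,0,0,-5,-1],[0,0,0,0,0,0,-1]]'
```

```text
t: 21.35
eef_pos: [448.2, -192.0, 339.8]
tcp_rot: [-3.141, 0.0, 0.146]
ft_force: [0.8, 1.3, -1.2]
opening: 0.392
t: 22.35
eef_pos: [512.7, 242.5, 281.4]
tcp_rot: [-3.138, -0.005, -0.084]
ft_force: [-0.0, -0.9, -2.8]
opening: 0.394
t: 22.95
eef_pos: [511.9, 237.3, 117.0]
tcp_rot: [3.141, 0.002, -0.088]
ft_force: [-0.2, -0.1, -1.4]
opening: 0.394
```

```bash
python3 -m inch '[[0,0,1,0,0,-6,-1],[0,0,0,0,0,-5,-1],[0,0,0,0,0,-3,-1],[0,0,0,0,0,-2,-1],[0,0,0,0,0,0,-1]]'
python3 -m inch '[[0,0,0,0,0,-1,-1],[0,0,0,0,0,0,0],[0,0,0,0,0,0,0],[0,0,0,0,0,0,0],[0,0,0,0,0,20,0],[0,0,0,0,0,40,0],[0,0,0,0,0,48,1],[0,0,0,0,0,48,1],[0,0,0,-3,-20,44,1],[0,0,0,-8,-40,15,1]]'
```

```text
t: 23.45
eef_pos: [512.4, 237.2, 101.7]
tcp_rot: [-3.142, -0.0, -0.07]
ft_force: [-1.1, -0.3, -1.4]
opening: 0.391
t: 24.45
eef_pos: [502.4, 178.1, 319.9]
tcp_rot: [-3.14, -0.006, -0.068]
ft_force: [-0.1, -0.5, -0.5]
opening: 0.781
```

```bash
python3 -m inch '[[0,0,0,-7,-48,0,1],[0,0,0,-7,-48,0,1],[0,0,0,-7,-48,0,1],[0,0,0,-7,-48,0,1],[0,0,0,-7,-48,0,1],[0,0,0,-7,-48,0,1],[0,0,0,-7,-48,0,1],[0,0,0,-7,-48,0,1],[0,0,0,-7,-48,0,1],[0,0,0,-7,-48,0,1]]'
python3 -m inch '[[0,0,0,-7,-48,0,1],[0,0,0,-7,-16,0,1],[0,0,0,0,0,0,1]]'
python3 - <<'E'
from h import *
c=cam('wrist'); print(state()['eef_pos'],state()['tcp_rot']); parts(cloud(c))
E
```

```text
t: 25.45
eef_pos: [430.7, -304.8, 315.9]
tcp_rot: [3.141, -0.001, -0.07]
ft_force: [1.5, -1.1, 0.4]
opening: 1.001
t: 25.75
eef_pos: [416.5, -368.4, 315.1]
tcp_rot: [-3.141, 0.001, -0.073]
ft_force: [-0.2, 1.0, -0.4]
opening: 0.998
[ 416.96007116 -366.90281975  315.37394467] [-3.14087390e+00  3.07406482e-04 -7.19863919e-02]
part 1880 c [ 416.3 -381.1] WxL 46.4 72.0 wang -3.8 z [45.7 48.4 59.7] mean [ 416.8 -375.4]
```

```bash
python3 -m inch '[[0,0,0,0,-7,-40,1],[0,0,0,0,0,-45,1],[0,0,0,0,0,-45,1],[0,0,0,0,0,-45,1],[0,0,0,0,0,-45,1],[0,0,0,0,0,-35,1],[0,0,0,0,0,-16,1],[0,0,0,0,0,-10,1],[0,0,0,0,0,-8,1],[0,0,0,0,0,0,1]]'
python3 -m inch '[[0,0,0,0,0,0,-1],[0,0,0,0,0,0,-1],[0,0,0,0,0,0,-1],[0,0,0,0,0,0,-1],[0,0,0,0,0,0,-1],[0,0,0,0,0,0,-1],[0,0,0,0,0,0,-1],[0,0,0,0,0,0,-1],[0,0,0,0,0,0,-1],[0,0,0,0,0,0,-1]]'
```

```text
t: 26.8
eef_pos: [417.8, -373.2, 26.7]
tcp_rot: [-3.142, -0.0, -0.069]
ft_force: [0.5, -0.2, 0.0]
opening: 1.001
t: 27.8
eef_pos: [417.4, -373.8, 26.7]
tcp_rot: [3.142, -0.0, -0.07]
ft_force: [-0.3, -0.3, 1.5]
opening: 0.491
```

```bash
python3 -m inch '[[0,0,0,0,0,20,-1],[0,0,0,0,0,45,-1],[0,0,0,0,0,48,-1],[0,0,0,0,0,48,-1],[0,0,0,0,0,48,-1],[0,0,0,0,0,48,-1],[0,0,0,0,10,48,-1],[0,0,0,5,30,9,-1],[0,0,0,7,48,0,-1],[0,0,0,7,48,0,-1]]'
python3 -m inch '[[0,0,0,7,48,0,-1],[0,0,0,7,48,0,-1],[0,0,0,7,48,0,-1],[0,0,0,7,48,0,-1],[0,0,0,7,48,0,-1],[0,0,0,7,48,0,-1],[0,0,0,7,48,0,-1],[0,0,0,7,48,0,-1],[0,0,0,7,48,0,-1],[0,0,0,7,48,0,-1]]'
python3 -m inch '[[0,0,0,7,48,0,-1],[0,0,0,5,40,-10,-1],[0,0,0,0,5,-45,-1],[0,0,0,0,0,-45,-1],[0,0,0,0,0,-45,-1],[0,0,0,0,0,-40,-1],[0,0,0,0,0,-30,-1],[0,0,0,0,0,-5,-1],[0,0,0,0,0,0,-1]]'
```

```text
t: 28.8
eef_pos: [436.1, -236.5, 340.7]
tcp_rot: [3.142, -0.0, -0.072]
ft_force: [0.2, 1.0, -1.6]
opening: 0.491
t: 29.8
eef_pos: [506.1, 244.3, 340.5]
tcp_rot: [3.141, 0.0, -0.07]
ft_force: [1.0, -1.3, 0.1]
opening: 0.488
t: 30.7
eef_pos: [518.3, 335.1, 120.4]
tcp_rot: [3.141, 0.001, -0.07]
ft_force: [0.0, -0.6, -0.8]
opening: 0.483
```

```bash
python3 -m inch '[[0,0,0,1,-6,-8,-1],[0,0,0,0,0,-5,-1],[0,0,0,0,0,-3,-1],[0,0,0,0,0,-2,-1],[0,0,0,0,0,-1,-1],[0,0,0,0,0,0,-1]]'
python3 -m inch '[[0,0,0,0,0,-0.5,-1],[0,0,0,0,0,0,0.2],[0,0,0,0,0,0,0.2],[0,0,0,0,0,0,0.2],[0,0,0,0,0,20,0.2],[0,0,0,0,0,40,0.2],[0,0,0,0,0,48,1],[0,0,0,0,0,48,1],[0,0,0,0,-30,40,1],[0,0,0,0,-40,10,1]]'
python3 - <<'E'
from h import *
c=cam('wrist'); save(c,'w3.png'); np.savez('pics/w3.npz',W=cloud(c),color=c['color']); print(state()['eef_pos'],c['position'])
for n in ['latch','guard','valve']:
    print(n,[(round(r['score'],2),np.round(np.array(r['box'])*[640,480,640,480]).tolist()) for r in look_for(n,'wrist')][:3])
E
```

```text
t: 31.3
eef_pos: [519.4, 329.2, 101.7]
tcp_rot: [-3.142, -0.0, -0.07]
ft_force: [0.5, -0.6, -1.3]
opening: 0.49
t: 32.3
eef_pos: [520.1, 259.8, 311.7]
tcp_rot: [-3.139, -0.006, -0.068]
ft_force: [0.9, 0.3, -0.1]
opening: 0.88
[519.98823279 254.62227788 311.5259456 ] [523.26223614 324.33476017 482.70740083]
latch [(0.79, [195.0, 210.0, 221.0, 246.0]), (0.25, [293.0, 204.0, 331.0, 274.0])]
guard [(0.77, [142.0, 117.0, 247.0, 214.0])]
valve []
```

View pics/w3.png

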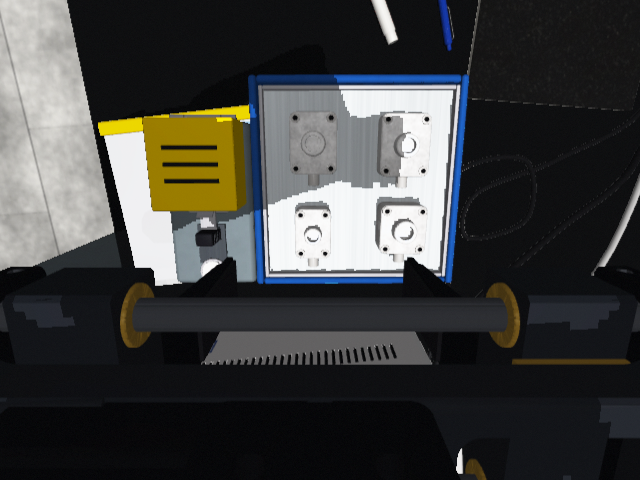

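All four housings stand on the plate at about (313,143), (405,143), (313,233) and (404,231). The guard is shut at (195,165) and the latch tab is at (207,237). Next I'll work out the control positions.

```bash
cat >> h.py <<'E'
SC=np.array([561.8,281.2]); SY=np.radians(-4.0)
def s2w(x,y): c,s=np.cos(SY),np.sin(SY); return SC+np.array([c*x-s*y,s*x+c*y])
def w2s(P): c,s=np.cos(SY),np.sin(SY); d=P[...,:2]-SC; return np.stack([c*d[...,0]+s*d[...,1],-s*d[...,0]+c*d[...,1],P[...,2]],-1)
def table(W,lo=16,hi=60,zt=96):
    S=w2s(W); m=(S[...,2]>zt+lo)&(S[...,2]<zt+hi)&(abs(S[...,0])<96)&(abs(S[...,1])<96)
    n,l=cv2.connectedComponents(m.astype(np.uint8))
    for i in range(1,n):
        p=S[l==i]
        if len(p)<60: continue
        r=cv2.minAreaRect(p[:,:2].astype(np.float32)); print('P',len(p),np.round(r[0],1),np.round(r[1],1),'mean',p.mean(0).round(1))
    f=S[(abs(S[...,0])<90)&(abs(S[...,1])<90)][:,2]; print('plate z',np.nanpercentile(f,[10,25,40]).round(1))
E
python3 - <<'E'
from h import *
d=np.load('pics/w3.npz'); W=d['W'];C=d['color'].astype(int); S=w2s(W)
table(W)
m=(C.max(-1)<70)&(W[...,2]>115)&(W[...,2]<140)&(abs(S[...,0]+157)<30)&(abs(S[...,1]+51)<30)
p=S[m]; print('tab',m.sum(),p.min(0),p.max(0),np.median(p,0))
y=(C[...,0]>C[...,2]+70)&(W[...,2]>143)&(W[...,2]<157); p=S[y]; print('hood',np.percentile(p,[1,99],axis=0))
print(s2w(-157,-51),s2w(-157,18))
E
```

```text
P 3041 [-45.9  37.7] [46.1 71.1] mean [-45.8  42.6 122.9]
P 3243 [45.7 35.9] [49.9 73.5] mean [ 44.5  41.6 120.1]
P 2462 [ 46.3 -48.8] [63.6 47.9] mean [ 45.  -42.4 125.5]
P 1860 [-46.3 -53.8] [64.9 36.9] mean [-46.3 -47.8 122.4]
plate z [ 97.  350.9 407.4]
tab 316 [-164.64036019  -58.23653451  115.10885657] [-146.85470088  -44.47751518  132.71247766] [-154.39019525  -50.14235982  130.19178639]
hood [[-195.38730021  -17.01759722  146.4850732 ]
 [-116.92124005   64.86814788  152.93993004]]
[401.62486395 241.27599981] [406.43806064 310.10791928]
```

```bash
python3 -m inch '[[0,0,0,-40,-4,0,0.1],[0,0,0,-40,-4,-20,0.1],[0,0,0,-38,-4,-30,0.1],[0,0,0,0,0,-40,0.1],[0,0,0,0,0,-40,0.1],[0,0,0,0,0,-20,0.1],[0,0,0,0,0,0,0.1]]'
```

```text
t: 33.2
eef_pos: [400.0, 247.4, 154.4]
tcp_rot: [3.139, 0.005, -0.069]
ft_force: [0.0, -0.3, -0.8]
opening: 0.557
```

```bash
python3 -m inch '[[0,0,0,2,-6,-10,0.1],[0,0,0,0,0,-12,0.1],[0,0,0,0,0,-10,0.1],[0,0,0,0,0,-7,0.1],[0,0,0,0,0,0,0.1]]'
python3 -m inch '[[0,0,0,0,0,0,-1],[0,0,0,0,0,0,-1],[0,0,0,0,0,0,-1],[0,0,0,0,0,0,-1],[0,0,0,0,0,0,-1],[0,0,0,0,0,0,-1],[0,0,0,0,0,0,-1]]'
```

```text
t: 33.7
eef_pos: [403.3, 241.1, 117.7]
tcp_rot: [3.141, 0.001, -0.07]
ft_force: [-0.3, -0.0, 0.4]
opening: 0.551
t: 34.4
eef_pos: [402.4, 241.1, 118.3]
tcp_rot: [3.141, 0.002, -0.07]
ft_force: [-6.2, 1.3, 6.7]
opening: 0.184
```

```bash
python3 -m inch '[[0,0,0,0,-4,0,-1],[0,0,0,-0.5,-4,0,-1],[0,0,0,-0.3,-2.5,0,-1],[0,0,0,0,0,0,-1],[0,0,0,0,0,0,-1],[0,0,0,0,0,0,-1],[0,0,0,0,0,0,-1]]'
python3 - <<'E'
from h import *
c=cam('top'); save(c,'t4.png'); cc=c['color'][170:350,130:330]; cv2.imwrite('pics/t4c.png',cv2.resize(cc[...,::-1],(800,720))[:600]); print(state()['eef_pos'])
C=c['color'].astype(int); W=cloud(c); y=(C[...,0]>C[...,2]+70)&(C[...,1]>C[...,2]+60); p=w2s(W)[y]; p=p[(abs(p[:,0]+157)<60)&(abs(p[:,1]-60)<120)&(p[:,2]>50)]; print(len(p),np.percentile(p,[2,50,98],axis=0).round(1))
E
```

```text
t: 35.1
eef_pos: [401.7, 230.8, 118.3]
tcp_rot: [3.141, 0.002, -0.07]
ft_force: [-5.2, 1.4, 6.0]
opening: 0.184
[401.64696158 230.78223244 118.31715179]
291 [[-1.940e+02  3.000e-01  1.713e+02]
 [-1.368e+02  8.640e+01  1.952e+02]
 [-1.189e+02  9.760e+01  4.079e+02]]
```

```bash
python3 -m inch '[[0,0,0,0,3,0,0.1],[0,0,0,0,0,0,0.1],[0,0,0,0,0,0,0.1],[0,0,0,0,0,15,0.1],[0,0,0,0,0,30,0.1],[0,0,0,0,0,40,0],[0,0,8.2,0,0,40,0],[0,0,8.2,0,10,10,0],[0,0,8.2,1,10,0,-0.2],[0,0,8.2,1,10,0,-0.2]]'
python3 -m inch '[[0,0,8.2,1,10,0,-0.2],[0,0,8.2,1,10,0,-0.2],[0,0,8.2,1,10,0,-0.2],[0,0,8.2,0,10,0,-0.2],[0,0,8.2,0,6,0,-0.2],[0,0,8.2,0,0,0,-0.2],[0,0,8,0,0,0,-0.2],[0,0,0,0,0,0,-0.2]]'
python3 - <<'E'
from h import *
c=cam('wrist'); save(c,'w5.png'); W=cloud(c); C=c['color'].astype(int); S=w2s(W); print(state()['eef_pos'],state()['tcp_rot'])
m=(C[...,0]>C[...,1]+60)&(C[...,0]>C[...,2]+60)&(S[...,2]>125)&(S[...,2]<155)
p=S[m]; print(m.sum(), cv2.minAreaRect(p[:,:2].astype(np.float32)) if m.sum() else '', np.median(p,0))
c=cam('top'); table(cloud(c))
E
```

```text
t: 36.15
eef_pos: [404.8, 264.0, 253.8]
tcp_rot: [3.141, -0.002, 0.508]
ft_force: [0.3, -1.2, 0.1]
opening: 0.418
t: 36.95
eef_pos: [407.6, 309.6, 253.0]
tcp_rot: [-3.141, 0.0, 1.503]
ft_force: [-0.3, 0.1, 0.1]
opening: 0.402
[407.63439527 309.58618212 253.04993561] [-3.14147988e+00  7.05296115e-05  1.49748017e+00]
995 ((-172.4594268798828, -96.66167449951172), (247.14439392089844, 54.084781646728516), 82.56552124023438) [-169.66331776   16.05566776  141.22048604]
P 385 [45.5 35.8] [49.  73.8] mean [ 44.9  39.1 119.2]
P 333 [ 46.5 -49.9] [48.1 62.3] mean [ 45.8 -46.7 124.5]
P 381 [-45.8  36.1] [73.8 46.4] mean [-46.   39.4 122. ]
P 272 [-46.2 -55.6] [36.6 62.8] mean [-46.6 -52.3 121.6]
plate z [93.3 95.1 96.6]
```

View pics/w5.png

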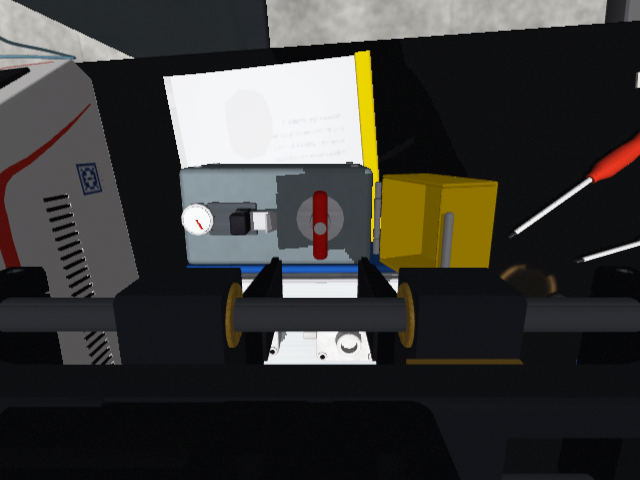

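```bash
python3 - <<'E'
from h import *
c=cam('wrist'); W=cloud(c); C=c['color'].astype(int); S=w2s(W)
u=np.zeros((480,640),bool); u[170:265,375:500]=1
p=S[u&(C[...,0]>C[...,2]+60)]; print('hood',np.percentile(p,[1,50,99],axis=0).round(1))
u[:]=0; u[180:262,300:340]=1
p=S[u&(C[...,0]>C[...,1]+60)&(C[...,0]>C[...,2]+60)]; p=p[p[:,2]>136]; print(len(p),cv2.minAreaRect(p[:,:2].astype(np.float32)),np.median(p,0))
print(s2w(-157,17.5))
E
```

```text
hood [[nan nan nan]
 [nan nan nan]
 [nan nan nan]]
757 ((-157.64767456054688, 17.21068572998047), (10.734614372253418, 53.875553131103516), 89.94541931152344) [-162.53772257   17.56986952  141.24885574]
[406.4031824  309.60913726]
```

```bash
python3 -m inch '[[0,0,0,-1,0,-35,-0.2],[0,0,0,0,0,-35,-0.2],[0,0,0,0,0,-25,-0.2],[0,0,0,0,0,-15,-0.2],[0,0,0,0,0,-10,-0.2],[0,0,0,0,0,-8,-0.2],[0,0,0,0,0,0,-0.2]]'
python3 -m inch '[[0,0,0,0,0,0,-1],[0,0,0,0,0,0,-1],[0,0,0,0,0,0,-1],[0,0,0,0,0,0,-1],[0,0,0,0,0,0,-1],[0,0,0,0,0,0,-1]]'
```

```text
t: 37.8
eef_pos: [406.5, 309.6, 124.7]
tcp_rot: [-3.141, 0.0, 1.5]
ft_force: [-0.4, 0.2, 0.3]
opening: 0.4
t: 38.4
eef_pos: [406.8, 309.9, 125.6]
tcp_rot: [3.141, -0.001, 1.501]
ft_force: [-1.4, 0.7, 5.9]
opening: 0.127
```

```bash
python3 -m inch '[[0,0,6,0,0,0,-1],[0,0,7,0,0,0,-1],[0,0,7,0,0,0,-1],[0,0,6,0,0,0,-1],[0,0,2,0,0,0,-1],[0,0,0,0,0,0,-1]]'
python3 - <<'E'
from h import *
s=state(); print(s['t'],s['moment']); c=cam('top'); S=w2s(cloud(c)); m=(abs(S[...,0])<12)&(abs(S[...,1])<85); print(np.nanmedian(S[m][:,2]))
E
```

```text
t: 39.0
eef_pos: [406.8, 309.9, 125.6]
tcp_rot: [3.141, -0.0, 1.99]
ft_force: [-1.9, 0.1, 6.4]
opening: 0.124
39.0 [0.28382533 0.27948411 0.15000947]
89.36874106749269
```

```bash
python3 -m inch '[[0,0,0,0,0,0,-1],[0,0,0,0,0,0,-1],[0,0,0,0,0,0,-1],[0,0,0,0,0,0,-1],[0,0,0,0,0,0,-1]]'
cat > pz.py <<'E'
from h import *
s=state(); c=cam('top'); S=w2s(cloud(c)); m=(abs(S[...,0])<12)&(abs(S[...,1])<85); print(s['t'],np.nanmedian(S[m][:,2]))
E
python3 pz.py
```

```text
t: 39.55
eef_pos: [406.7, 309.9, 125.6]
tcp_rot: [3.141, -0.0, 1.989]
ft_force: [-1.2, 0.8, 5.5]
opening: 0.122
39.55 76.94485415795577
```

```bash
python3 -m inch '[[0,0,0,0,0,0,-1],[0,0,0,0,0,0,-1],[0,0,0,0,0,0,-1],[0,0,0,0,0,0,-1],[0,0,0,0,0,0,-1],[0,0,0,0,0,0,-1],[0,0,0,0,0,0,-1],[0,0,0,0,0,0,-1],[0,0,0,0,0,0,-1],[0,0,0,0,0,0,-1]]'; python3 pz.py
python3 -m inch '[[0,0,0,0,0,0,-1],[0,0,0,0,0,0,-1],[0,0,0,0,0,0,-1],[0,0,0,0,0,0,-1],[0,0,0,0,0,0,-1],[0,0,0,0,0,0,-1],[0,0,0,0,0,0,-1],[0,0,0,0,0,0,-1],[0,0,0,0,0,0,-1],[0,0,0,0,0,0,-1]]'; python3 pz.py; python3 - <<'E'
from h import *
c=cam('top'); table(cloud(c),zt=46)
E
```

```text
t: 40.6
eef_pos: [406.7, 309.9, 125.6]
tcp_rot: [3.141, -0.0, 1.989]
ft_force: [0.7, 1.1, 5.7]
opening: 0.123
40.6 53.23865324293661
t: 41.65
eef_pos: [406.7, 309.9, 125.6]
tcp_rot: [3.141, -0.0, 1.989]
ft_force: [-0.4, 0.9, 6.0]
opening: 0.121
41.65 46.022517355107766
P 361 [45.6 35.1] [50.3 71.9] mean [44.6 39.1 69.5]
P 314 [ 46.  -49.9] [47.7 62.8] mean [ 45.5 -46.7  74.4]
P 347 [-45.1  35.6] [46.4 73.3] mean [-46.1  39.8  72.1]
P 248 [-46.  -55.1] [37.4 65. ] mean [-46.5 -51.5  71.7]
plate z [43.4 45.2 46.8]
```

```bash
python3 -m inch '[[0,0,-7,0,0,0,-1],[0,0,-8,0,0,0,-1],[0,0,-8,0,0,0,-1],[0,0,-5,0,0,0,-1],[0,0,-2,0,0,0,-1],[0,0,0,0,0,0,-1],[0,0,0,0,0,0,-1]]'
python3 -m inch '[[0,0,0,0,0,0,-0.3],[0,0,0,0,0,0,-0.3],[0,0,0,0,0,15,-0.3],[0,0,0,0,0,30,-0.3],[0,0,0,0,0,40,-0.3],[0,0,0,0,0,45,-0.3],[0,0,0,0,0,0,-0.3]]'
python3 - <<'E'
from h import *
print(state()['eef_pos'])
c=cam('wrist'); save(c,'w6.png'); S=w2s(cloud(c)); C=c['color'].astype(int)
u=np.zeros((480,640),bool); u[150:270,280:360]=1
p=S[u&(C[...,0]>C[...,1]+60)&(C[...,0]>C[...,2]+60)]; p=p[p[:,2]>134]; print(len(p),cv2.minAreaRect(p[:,:2].astype(np.float32)),np.median(p,0))
E
```

```text
t: 42.45
eef_pos: [406.7, 309.9, 125.5]
tcp_rot: [3.141, -0.0, 1.467]
ft_force: [-0.9, 0.7, 6.3]
opening: 0.126
t: 43.15
eef_pos: [408.1, 310.6, 260.1]
tcp_rot: [3.135, -0.005, 1.466]
ft_force: [0.1, 1.3, 0.1]
opening: 0.351
[408.1072905  310.56722944 260.12337715]
732 ((-157.78839111328125, 17.4489803314209), (53.671043395996094, 11.287455558776855), 0.1548946648836136) [-162.6615834    17.58097814  141.1845962 ]
```

```bash
python3 -m inch '[[0,0,0,3,42,0,-1],[0,0,0,3,42,0,-1],[0,0,0,3,42,0,-1],[0,0,0,2,42,0,-1],[0,0,0,0,0,-40,-1],[0,0,0,0,0,-40,-1],[0,0,0,0,0,-38,-1],[0,0,0,0,0,0,-1]]'
python3 - <<'E'
from h import *
s=state(); print(w2s(s['eef_pos']),s['opening'])
E
```

```text
t: 44.0
eef_pos: [415.4, 475.7, 131.1]
tcp_rot: [-3.135, 0.008, 1.466]
ft_force: [-0.7, -0.5, 0.7]
opening: 0.0
[-159.5727858   183.77301991  131.08400615] 0.0004290215248066082
```

```bash
python3 -m inch '[[0,0,0,-1,-17,6,-1],[0,0,0,-1,-17,6,-1],[0,0,0,-0.7,-10,9,-1],[0,0,0,-0.7,-10,8,-1],[0,0,0,-1,-12,10,-1],[0,0,0,-1,-13,9,-1],[0,0,0,0,0,0,-1]]'
python3 - <<'E'
from h import *
s=state(); print(w2s(s['eef_pos']),s['ft_force'])
E
```

```text
t: 44.7
eef_pos: [412.5, 397.4, 187.0]
tcp_rot: [3.14, -0.001, 1.465]
ft_force: [0.4, 1.6, 0.6]
opening: 0.003
[-157.02980167  105.52684885  187.03711931] [0.38780525 1.58501177 0.62047153]
```

```bash
python3 -m inch '[[0,0,0,-1,-12,-3,-1],[0,0,0,-1,-12,-1,-1],[0,0,0,-1,-13,-2,-1],[0,0,0,-1,-13,-2,-1],[0,0,0,-0.7,-10,-5,-1],[0,0,0,-0.7,-9,-5,-1],[0,0,0,0,0,0,-1]]'
python3 - <<'E'
from h import *
s=state(); print(w2s(s['eef_pos']),s['ft_force'])
E
```

```text
t: 45.4
eef_pos: [406.4, 328.0, 166.3]
tcp_rot: [-3.14, 0.002, 1.465]
ft_force: [-1.0, -0.6, 2.7]
opening: 0.004
[-158.29408984   35.84765243  166.33996446] [-0.97512013 -0.56959267  2.72284312]
```

Contact force is in the expected range. I'll go on down to the pressing point.

```bash
python3 -m inch '[[0,0,0,-0.5,-8,-4,-1],[0,0,0,-0.5,-8,-4,-1],[0,0,0,-0.5,-6,-4,-1],[0,0,0,0,-4,-3,-1],[0,0,0,0,0,-2,-1],[0,0,0,0,0,0,-1]]'
python3 -m inch '[[0,0,0,0,0,-1.5,-1],[0,0,0,0,0,-1,-1],[0,0,0,0,0,0,-1]]'
```

```text
t: 46.0
eef_pos: [405.0, 302.7, 150.1]
tcp_rot: [-3.141, 0.002, 1.466]
ft_force: [-1.3, -6.0, 7.4]
opening: 0.004
t: 46.3
eef_pos: [405.0, 302.1, 148.9]
tcp_rot: [-3.141, 0.003, 1.467]
ft_force: [-3.9, -14.9, 25.8]
opening: 0.006
```

```bash
python3 -m inch '[[0,0,0,0,0,0,-1],[0,0,0,0,0,10,-1],[0,0,0,0,0,20,-1],[0,0,0,0,0,40,-1],[0,0,0,0,0,45,-1],[0,0,0,0,0,40,-1],[0,0,0,0,0,0,-1],[0,0,0,0,0,0,-1],[0,0,0,0,0,0,-1]]'
python3 - <<'E'
from h import *
c=cam('wrist'); save(c,'w7.png'); S=w2s(cloud(c)); C=c['color'].astype(int)
y=(C[...,0]>C[...,2]+60)&(S[...,2]>140)&(S[...,2]<200)&(abs(S[...,0]+157)<60)&(abs(S[...,1]-30)<80); p=S[y]
print('hood',len(p),np.percentile(p,[2,50,98],axis=0).round(1)); A=np.c_[p[:,1],np.ones(len(p))]; print('slope',np.linalg.lstsq(A,p[:,2],rcond=None)[0])
c=cam('top'); save(c,'t7.png'); table(cloud(c),zt=46)
E
```

```text
t: 47.2
eef_pos: [404.8, 303.4, 301.3]
tcp_rot: [-3.14, 0.001, 1.466]
ft_force: [0.3, -0.3, -0.3]
opening: 0.005
hood 7083 [[-196.   -16.5  149.4]
 [-159.8   23.   151.2]
 [-119.5   64.1  152.7]]
slope [-7.86944870e-03  1.51292175e+02]
P 359 [45.4 35.4] [73.9 49.6] mean [44.7 38.8 69.4]
P 310 [ 46.4 -49.5] [47.3 62.8] mean [ 45.6 -46.8  75.1]
P 351 [-45.8  36.2] [46.2 71.2] mean [-46.1  39.4  72.3]
P 251 [-45.5 -55.5] [37.4 63.7] mean [-46.3 -52.   71.5]
plate z [43.3 45.2 46.8]
```

View pics/w7.png

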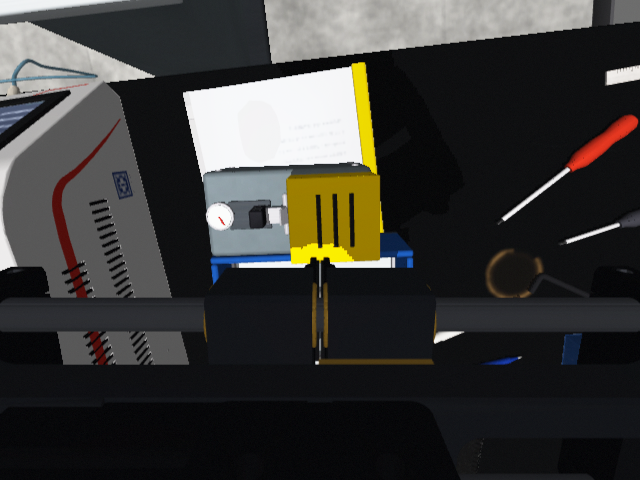

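The guard at (333,218) is shut flat and the latch is home at (260,216). The housings are unmoved, and the robot is clear of everything.

```bash
python3 -c "
from h import *
print(ticket.job_done())"
```

```text
the job is handed in; nothing more can be done
None
```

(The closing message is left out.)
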